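# Cup under the kernel dispenser, lever held at the third click

### The arm

A 6-joint arm with a two-finger parallel gripper is mounted at the origin on the work surface. World frame = base frame: x ahead of the robot, y to its left, z up, the work surface at z = 0. Lengths are in mm, angles in rad, forces in N, time in s.
With the tool pointing down it reaches from about 350 to 850 mm from the base axis. Payload 8.1 kg.
Tool frame: the origin (TCP) lies at the very end of the fingers, on their centre line; the grasp point (between the pads) lies 19 mm behind it (r.grip_point_offset is the distance from the TCP to the grasp point, in mm); z points along the fingers, y is the direction in which the jaws open and shut (so a half turn about z gives the same grasp; the last joint's range is limited). The gripper opens to 93 mm and grips with 3 to 60 N. Pads are 15 mm wide; open, the fingers measure 128 mm over their backs; the gripper's body (75 mm by 188 mm) begins 65 mm behind the grasp point.
Start: joints at [1.169, 0.13, 1.488, -0, 1.523, -0.085], TCP at [186.895, 570.154, 218.635] pointing down, gripper open.
Joint ranges: [-2.96, 2.96], [-0.89, 2.26], [0.02, 2.5], [-1.34, 4.48], [0, 2.73], [-2.66, 2.66]. Speed limits (rad/s): [2.39, 2.39, 2.79, 3.14, 3.14, 3.14].

### API

Orientations are given as a rotation vector (axis times angle).
In Python, from rig import status, viewer, order, models, r gives the robot as it stands. The module is installed in compiled form; this text tells all that it offers.
- The arm moves only by the tool carry_out, never from a script. Its argument "targets" is a list of rows, each a list of 3 entries, a list of its own where there are three numbers: the shift along the tool's x, y, z in units of 0.8 m (1.0 is 0.8 m), then the turn about the tool's z in units of 45 degrees (1.0 is 45 degrees), then the opening, from -1 (shut) to 1 (fully open). In form: [[[x, y, z], spin, gripper], ...]. A call has 1 to 5 rows; each row is the pose to reach, as a shift and turn from the pose commanded when the call began, along the tool's axes at that moment; what a row does not reach only later rows make up. A row lasts 1/10 s, in which the tool goes at most 50 mm and 8.59 degrees, less where a joint would pass 70% of its speed; a pose out of reach is approached as far as the arm can. A call with a number of a shift or a turn outside -1 to 1 is refused whole. A call with a gripper value outside its range is refused whole. The fingers move at their own pace and stop on an object; "force" is the grip in N (left out, the last holds). Time passes only in rows, so rows that repeat a pose let the fingers close. It gives the time, the measured TCP pose, the force and the opening at its end, in the units of the state.
- status.get_state(): the state, without advancing time (a new reading comes with each control period).
- viewer.snapshot(name): name is "scene" or "top" or "wrist"; returns a dict with "color" (400x640x3 uint8, blue, green, red), "range_z" (400x640 float32, mm along the optical axis (not along the pixel's ray), 0 where there is no reading), "fx", "fy", "cx", "cy" (pixels), "eye" and "attitude" of the camera in the world; the wrist camera has in their place "tool_from_camera" (4x4, takes a point from camera to tool coordinates, whose origin is the TCP and whose axes are the flange's). Camera axes: x right, y down, z forward; pixel columns grow to the right and rows downward; lengths in mm; the calibration is good to about 2 mm. A picture is of the moment at which its call begins: read the wrist's pose just before it.
- order.close_job(): hands the job in, once; it reports no verdict.
Trained networks look in a picture, given as the dict that the camera call returned (one of the last four; its "shot" number tells which), for a name from the list of things; names that differ only in an ending like _2 or _b are one class to them, and where a whole thing is asked for, a point or a joint stands for the part that bears it (a point fixed in the world has none). Each returns a list of dicts, best first, with "conf" (0 to 1); they miss things now and then, are a little off and sometimes report something else, mostly with a low value. They report only what shows in the picture. A call takes as long as a camera call. They do not tell look-alikes from the thing itself.
- models.cut_out(picture, thing): "region" (400x640 bool, what is visible of it) and "rect" ([centre column, centre row, width, height] in pixels, round what is visible of it).
- models.place_of(picture, thing): "location" ([row, column] in pixels: a listed point, or the origin of a listed thing).
The state is a dict: "t": time; "q": joint angles; "dq": joint speeds; "effort": joint torques, N m; "tool_pos": TCP position; "ee_rot": TCP orientation; "ft_force": force on the tool from outside, world axes, zero at the start; "ft_torque": the same for the moment, N m; "grip_width": opening from 0.0 (shut) to 1.0 (fully open).
Only numpy, scipy, OpenCV 4.12 (cv2) and the standard library are available. Lean on these libraries where they do the work, as an engineer would, in place of code of your own. Each camera call takes 0.05 s, during which the arm holds its last target.

### The job

Gently pick up the thin amber acrylic measuring cup (it cracks if squeezed with more than about 15 N a finger), stand it upright in the blue ring on the popcorn-kernel dispenser's foot without a knock, and let it go. Then press the dispenser's red lever down past its first two clicks to the third and hold it there against its spring, without forcing it on to the bottom stop: finish while still holding it at the third click. Leave the shaker, the scoop, the bowls and the popper where they are.

Things in the scene. Friction and masses are not known exactly. Their poses are not given: they have to be found in the camera images.
- cup_center (a point): Centre of the thin, open-topped amber acrylic measuring cup, half-way up: straight-sided, 58 mm across, 80 mm tall, wall 3 mm, 40 to 90 g. It stands upright on the shelf (point 40 mm above it), on the robot's left or right. It cracks if a finger squeezes it with more than 15 N or if it is knocked or pressed on the dispenser with more than 20 N.
- nest_floor (a point): Centre of the floor inside the blue ring on the dispenser's foot plate, where the cup is to stand (14 mm above the shelf). Ring: 68 mm inside, 82 mm outside, 12 mm high above this floor. Axes are the dispenser's: z up, +x towards its white housing, away from the robot. The lever's red paddle lies 150 mm from here in -y.
- chute_end (a point): Middle of the lower end of the aluminium chute (43 mm wide, aimed at the ring), 37 mm from the ring's centre in the dispenser's +x; the chute rises to the housing and is nowhere higher than 120 mm above the shelf. The white housing (240 mm wide, 118 mm high) has its near face 110 mm from the ring's centre; the clear canister on it reaches 256 mm.
- paddle (a point): Centre of the top face of the red paddle (38 by 40 mm, 12 mm thick) at the free end of the lever, which points to the dispenser's -x; pressed straight down from above. Its height above the shelf: 116 mm at rest, 99 at the first click, 83 at the second, 66 at the third, 52 on the bottom stop; on the way it shifts sideways less than 6 mm.
- gauge (a point): Top of the white gauge post (12 by 4 mm, 110 mm high) beside the paddle, 47 mm from the paddle's centre in the dispenser's -y. It has two black marks and, lowest, a green one, at the heights of the paddle's top face at the three clicks.
- lever (a joint): Lever angle, rad: 0 at rest (up), grows as it is pressed; clicks at 0.12, 0.24 and 0.36 (the third), bottom stop at 0.46. A spring always brings it back up when let go, from every click; pressing takes about 3 to 6 N at the start and 6 to 10 N at the third click, a little more just before each click and less just after.
- shaker_mid (a point): Middle of the white ceramic shaker with a steel cap (48 mm across, 100 mm tall), on the other side from the cup: leave alone.
- scoop_mid (a point): Middle of the blue scoop (about 165 mm long, 54 mm wide, 30 mm tall) lying crosswise on the shelf between robot and dispenser: leave alone.
- bowls: Stack of three stainless bowls (184 mm across, 93 mm tall), origin at the centre of the underside, left of the dispenser: leave alone.
- popper: Aluminium stovetop popper (204 mm across, about 206 mm tall with its crank; a wooden side handle), origin at the centre of the underside, right of the dispenser: leave alone.
Not all that is in view belongs to the job. Leave any green look-alike of the part that bears cup_center alone.

How it is judged:
By the outcome, as a careful person would: the job done as asked, in the order asked, and still so for the second after the job is handed in, while the arm keeps its last pose, push and grip.
It also fails if it takes over 58 s, if anything falls off the work surface, if the arm or the gripper's body presses on something with over 40 N, if the wrist force passes 120 N, or if a joint passes its speed limit or range.

## Working session

There is one attempt and no reset: what is moved stays moved. The work goes in short steps, Python scripts to look and compute and a tool call to move; the robot and the scene stay as the last step left them, time stands still between calls to the robot, and variables do not carry over. Pictures are saved under pics/ and viewed, and the job is handed in when it is done.

Besides the shell and the picture viewer there is one more tool, called after "Emit:" as name(argument=value, ...), one argument or row to a line, values as JSON. carry_out: Moves the arm, as the interface text tells. Shifts and turns lie within -1 to 1; 1 stands for 0.8 m of shift or 45 degrees of turn. Its arguments: {"type":"object","properties":{"targets":{"type":"array"},"force":{"type":"number"}},"required":["targets"]}

```bash
mkdir -p pics; cat > h.py <<'E'
import numpy as np, cv2
from scipy.spatial.transform import Rotation as R
from rig import status, viewer, order, models, r
def w(pic,row,col,st=None,rad=2):
    z=pic["range_z"];a=z[max(0,int(row)-rad):int(row)+rad+1,max(0,int(col)-rad):int(col)+rad+1];a=a[a>0]
    if a.size==0: return None
    d=np.median(a); return proj(pic,row,col,d,st)
def proj(pic,row,col,d,st=None):
    p=np.array([(col-pic["cx"])*d/pic["fx"],(row-pic["cy"])*d/pic["fy"],d])
    if "eye" in pic:
        A=np.array(pic["attitude"]);A=A if A.shape==(3,3) else R.from_rotvec(A).as_matrix()
        return A@p+np.array(pic["eye"])
    T=np.array(pic["tool_from_camera"]);q=T[:3,:3]@p+T[:3,3]
    return R.from_rotvec(st["ee_rot"]).as_matrix()@q+np.array(st["tool_pos"])
E
python3 - <<'E'
from h import *
s=status.get_state();print({k:np.round(v,3) for k,v in s.items()}, r.grip_point_offset)
for n in ["scene","top"]:
    p=viewer.snapshot(n);cv2.imwrite(f"pics/{n}0.png",p["color"]);print(n,p["eye"],np.round(p["attitude"],4),p["fx"],p["cx"],p["cy"])
    for t in ["cup_center","nest_floor","chute_end","paddle","gauge","shaker_mid","scoop_mid","bowls","popper"]:
        for o in models.place_of(p,t)[:3]:
            l=o["location"];q=w(p,*l);print(t,round(o["conf"],2),np.round(l,1),None if q is None else np.round(q,1))
E
```

```text
{'t': np.float64(0.0), 'q': array([ 1.169,  0.131,  1.489,  0.   ,  1.523, -0.085]), 'dq': array([0.001, 0.001, 0.   , 0.   , 0.   , 0.   ]), 'effort': array([ 2.0000e-03, -5.5985e+01, -4.9176e+01,  7.7000e-02,  3.5000e-02,
       -0.0000e+00]), 'tool_pos': array([186.66 , 569.627, 217.586]), 'ee_rot': array([-4.950e-01, -3.102e+00,  3.000e-03]), 'ft_force': array([ 0.373, -0.495, -0.593]), 'ft_torque': array([-0.004, -0.06 ,  0.018]), 'grip_width': np.float64(0.996)} 18.8
scene [  826.54624639 -1087.92848412  1213.06204335] [-2.3397 -0.3046  0.1238] 492.634573545145 311.73703699406684 201.0466211364243
cup_center 0.94 [244.8 243.9] [ 369.8 -181.5   26.6]
cup_center 0.75 [273.3 237.3] [ 406.2 -320.8   72.3]
cup_center 0.71 [306.  224.4] [ 405.8 -422.9   56.5]
nest_floor 0.74 [202.1 317.3] [541.7  73.7  12.6]
chute_end 0.63 [193.8 329.4] [586.1  59.1  77.1]
paddle 0.5 [212.4 307.8] [548.8 -76.4 115.1]
paddle 0.36 [204.5 317.6] [545.4  63.6  11.7]
gauge 0.96 [224.6 299.5] [510.4 -40.7  10.4]
shaker_mid 0.72 [147.8 293.3] [401.4 264.8  73.3]
scoop_mid 0.65 [197.9 268.3] [375.1  43.2  19
[... 224 characters left out ...]
91
cup_center 0.88 [235.  432.9] [ 379.6 -401.6    6.1]
cup_center 0.82 [235.1 406. ] [ 388.3 -309.8    4.1]
cup_center 0.51 [242.  373.3] [ 375.5 -194.4    4.7]
nest_floor 0.85 [198.8 292.4] [551.6  70.   11.7]
nest_floor 0.17 [190.1 351.1] [ 562.5 -138.    14.4]
chute_end 0.78 [184.5 289.7] [586.   71.   83.1]
paddle 0.49 [188.2 335.6] [551.5 -78.3 114.6]
gauge 0.88 [192.2 353.9] [ 554.6 -147.3   11.5]
shaker_mid 0.79 [248.4 228. ] [392.4 281.4  98.6]
scoop_mid 0.79 [247.6 298.1] [379.5  63.4  24.5]
scoop_mid 0.65 [235.8 405.5] [ 386.1 -307.8    3.7]
bowls 0.76 [192.6 205.5] [598.3 367.2  30.4]
bowls 0.38 [169.1 439.7] [ 577.  -416.9  137.7]
popper 0.94 [171.4 439.3] [ 569.7 -414.5  137.2]
```

```bash
python3 - <<'E'
import cv2
a=cv2.imread("pics/scene0.png");b=cv2.imread("pics/top0.png")
cv2.imwrite("pics/s_crop.png",cv2.resize(a[120:340,180:400],None,fx=2.7,fy=2.7,interpolation=2))
cv2.imwrite("pics/t_crop.png",cv2.resize(b[140:290,190:460],None,fx=2.9,fy=2.9,interpolation=2))
E
```

```text
(no output)
```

View pics/s_crop.png

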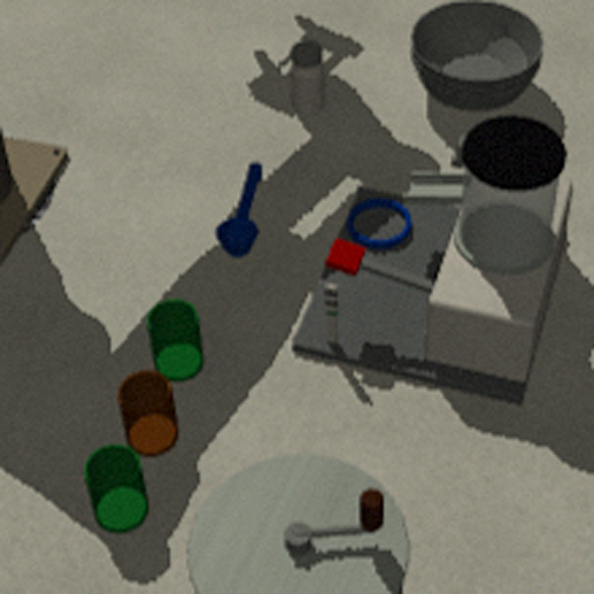

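View pics/t_crop.png

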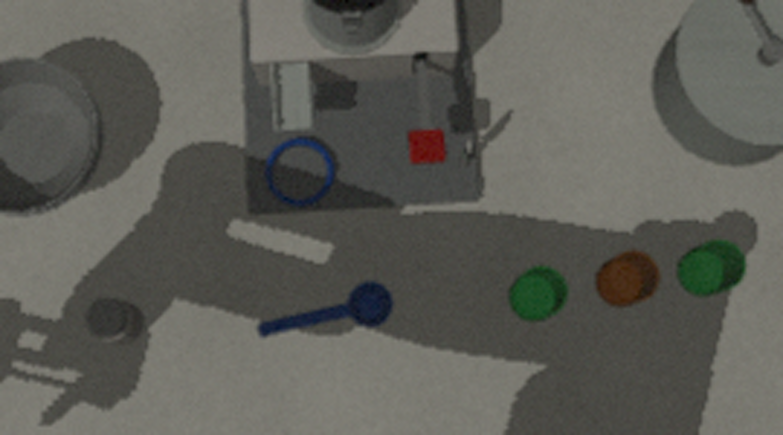

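The amber cup is at top (row 235, col 406) and scene (273, 237). It stands between two green look-alikes at top columns 373 and 433. I'll fit its pose and the dispenser's by colour and depth.

```bash
cat >> h.py <<'E'
def cloud(p,mask,st=None):
    ys,xs=np.nonzero(mask&(p["range_z"]>0));d=p["range_z"][ys,xs]
    P=np.stack([(xs-p["cx"])*d/p["fx"],(ys-p["cy"])*d/p["fy"],d],1)
    if "eye" in p:
        A=np.array(p["attitude"]);A=A if A.shape==(3,3) else R.from_rotvec(A).as_matrix()
        return P@A.T+np.array(p["eye"])
    T=np.array(p["tool_from_camera"]);P=P@T[:3,:3].T+T[:3,3]
    return P@R.from_rotvec(st["ee_rot"]).as_matrix().T+np.array(st["tool_pos"])
def hue(p,lo,hi,s=110,v=30):
    h=cv2.cvtColor(p["color"],cv2.COLOR_BGR2HSV);m=(h[...,0]>=lo)&(h[...,0]<=hi)
    return m&(h[...,1]>s)&(h[...,2]>v)
def circ(P,rad=None):
    from scipy.optimize import least_squares
    c=P[:,:2].mean(0)
    if rad is None: f=lambda v:np.hypot(P[:,0]-v[0],P[:,1]-v[1])-v[2]; x0=[*c,40]
    else: f=lambda v:np.hypot(P[:,0]-v[0],P[:,1]-v[1])-rad; x0=c
    return least_squares(f,x0,loss="soft_l1").x
E
python3 - <<'E'
from h import *
for n in ["scene","top"]:
    p=viewer.snapshot(n)
    m=hue(p,5,22)
    P=cloud(p,m);k=(abs(P[:,0]-390)<90)&(abs(P[:,1]+310)<90);P=P[k];print(n,"amber",len(P),np.round(np.percentile(P,[2,50,98],axis=0),1))
    print(" zhist",np.histogram(P[:,2],bins=range(-10,110,10))[0])
    Q=P[P[:,2]>66]; 
    if len(Q)>5: print(" rim",circ(Q),circ(Q,28), Q[:,2].max())
    for nm,lo,hi in [("blue",105,130),("red",0,4)]:
        P=cloud(p,hue(p,lo,hi));k=(abs(P[:,0]-550)<70)&(P[:,2]<135)
        k&=(abs(P[:,1]-70)<60) if nm=="blue" else (abs(P[:,1]+78)<40)
        P=P[k];print(nm,len(P),np.round(np.percentile(P,[2,50,98],axis=0),1),P.mean(0))
        if nm=="blue": Q=P[P[:,2]>18];print(circ(Q),circ(Q,37.5),np.median(Q[:,2]))
        else:
            Q=P[P[:,2]>105];print(len(Q),cv2.minAreaRect(Q[:,:2].astype(np.float32)),np.median(Q[:,2]))
E
```

```text
scene amber 507 [[ 359.5 -330.3    3.3]
 [ 388.9 -309.3   46.8]
 [ 414.6 -272.6   81.2]]
 zhist [ 6 25 49 61 64 65 65 67 83 22  0]
 rim [ 386.58110476 -301.64719204   27.33319444] [ 386.56282859 -301.71498093] 85.78360639666539
blue 186 [[514.   24.4  10.1]
 [552.9  61.6  22.5]
 [590.8 117.4  29.3]] [552.55503212  66.00517359  21.50227993]
[553.03407303  63.77214274  37.14724729] [553.06351675  63.78779721] 23.919030261194166
red 121 [[ 532.7 -105.6  107.4]
 [ 549.1  -86.1  114.8]
 [ 566.8  -66.8  119.8]] [549.32811804 -85.99752956 114.4779485 ]
120 ((550.557373046875, -85.01075744628906), (43.03630065917969, 37.24797821044922), 86.96932983398438) 114.8903776179161
top amber 299 [[ 355.8 -324.8   -0.8]
 [ 384.6 -306.5   31.5]
 [ 407.8 -269.8   81.3]]
 zhist [15 96 13 22 19 21 27 20 48 18  0]
 rim [ 381.81726428 -297.34992207   27.07089778] [ 381.83653565 -297.36627926] 86.31404407096647
blue 128 [[509.1  29.2  11.9]
 [552.2  63.9  24.3]
 [587.4 105.4  30.2]] [550.56615095  65.58990621  23.72792134]
[548.35498978  68.2047036   37.03388561] [548.3127578   68.18018126] 24.905385472876333
red 124 [[ 528.  -100.1  108.6]
 [ 545.2  -80.7  115.6]
 [ 563.8  -61.9  121.3]] [545.1241676  -80.69401095 114.08093776]
122 ((545.2164306640625, -81.98136901855469), (38.84614181518555, 36.33278274536133), 84.84859466552734) 115.64717247856686
```

```bash
cat > go.py <<'E'
import sys
from h import *
# usage: go.py x y z jawdeg  -> shift in tool units, spin units
s=status.get_state();M=R.from_rotvec(s["ee_rot"]).as_matrix();p=np.array(s["tool_pos"])
print("t",s["t"],"pos",p.round(1),"jaw deg",np.degrees(np.arctan2(M[1,1],M[0,1])).round(2),"zax",M[:,2].round(3),"q",np.round(s["q"],2),"F",np.round(s["ft_force"],1),"w",round(float(s["grip_width"]),3))
if len(sys.argv)>1:
    t=np.array(list(map(float,sys.argv[1:4])));d=M.T@(t-p)
    print("shift units",(d/800).round(4),"dist",np.linalg.norm(d).round(1))
    if len(sys.argv)>4:
        j=np.degrees(np.arctan2(M[1,1],M[0,1]));a=(float(sys.argv[4])-j+90)%180-90
        print("spin units",-a/45*np.sign(-M[2,2]), "(turn world",a,")")
E
python3 go.py 400 350 240; python3 go.py 430 100 240 ; python3 go.py 384 -300 260 0
```

```text
t 1.1 pos [186.9 570.1 218.6] jaw deg 71.85 zax [ 0. -0. -1.] q [ 1.17  0.13  1.49 -0.    1.52 -0.09] F [ 0.2 -0.2  0.1] w 1.003
shift units [-0.3388 -0.1785 -0.0267] dist 307.1
t 1.1 pos [186.9 570.1 218.6] jaw deg 71.85 zax [ 0. -0. -1.] q [ 1.17  0.13  1.49 -0.    1.52 -0.09] F [ 0.2 -0.2  0.1] w 1.003
shift units [-0.4718 -0.4638 -0.0267] dist 529.7
t 1.1 pos [186.9 570.1 218.6] jaw deg 71.85 zax [ 0. -0. -1.] q [ 1.17  0.13  1.49 -0.    1.52 -0.09] F [ 0.2 -0.2  0.1] w 1.003
shift units [-0.573  -0.9568 -0.0517] dist 893.1
spin units 1.596607748318528 (turn world -71.84734867433376 )
```

Emit:
carry_out(
  targets=[
    [[-0.06,-0.03,-0.02],0.15,1],
    [[-0.12,-0.06,-0.04],0.3,1],
    [[-0.18,-0.09,-0.05],0.45,1],
    [[-0.23,-0.125,-0.06],0.6,1],
    [[-0.28,-0.15,-0.06],0.75,1],
  ],
)

```text
t: 1.6
tool_pos: [356.6, 392.4, 267.7]
ee_rot: [1.38, 2.821, 0.003]
ft_force: [0.5, 0.7, -0.6]
grip_width: 1.002
```

```bash
python3 go.py 500 0 300 0
```

```text
t 1.6 pos [356.6 392.4 267.7] jaw deg 37.85 zax [ 0.002  0.002 -1.   ] q [ 0.74 -0.08  1.61  0.    1.61  0.08] F [ 0.5  0.7 -0.6] w 1.002
shift units [-0.4973 -0.1593 -0.0408] dist 419.0
spin units 0.8411743203696534 (turn world -37.852844416634404 )
```

Emit:
carry_out(
  targets=[
    [[-0.06,-0.02,-0.01],0.15,1],
    [[-0.12,-0.04,-0.02],0.3,1],
    [[-0.18,-0.06,-0.03],0.45,1],
    [[-0.24,-0.08,-0.035],0.6,1],
    [[-0.3,-0.095,-0.04],0.75,1],
  ],
)

```text
t: 2.1
tool_pos: [442.4, 159.6, 298.7]
ee_rot: [2.14, 2.299, 0.002]
ft_force: [0.9, 0.6, -0.1]
grip_width: 1.001
```

```bash
python3 go.py 480 0 300 0
```

```text
t 2.1 pos [442.4 159.6 298.7] jaw deg 4.09 zax [ 0.001  0.    -1.   ] q [ 0.24 -0.25  1.71  0.    1.68  0.17] F [ 0.9  0.6 -0.1] w 1.001
shift units [-0.2024  0.0327 -0.0017] dist 164.0
spin units 0.09080574880764737 (turn world -4.086258696344132 )
```

Emit:
carry_out(
  targets=[
    [[-0.05,0.0,0],0.09,1],
    [[-0.11,0.0,0],0.09,1],
    [[-0.165,0.0,0],0.09,1],
    [[-0.19,0.0,0],0.09,1],
    [[-0.19,0.0,0],0.09,1],
  ],
)

```text
t: 2.6
tool_pos: [453.7, 7.5, 298.0]
ee_rot: [2.22, 2.222, -0.0]
ft_force: [-0.7, 0.9, -0.3]
grip_width: 1.001
```

```bash
cat > disp.py <<'E'
from h import *
import sys
s=status.get_state();p=viewer.snapshot("wrist");cv2.imwrite(f"pics/{sys.argv[1]}.png",p["color"])
for t in ["cup_center","nest_floor","chute_end","paddle","gauge"]:
    for o in models.place_of(p,t)[:3]:
        l=o["location"];q=w(p,*l,st=s);print(t,round(o["conf"],2),np.round(l,1),None if q is None else np.round(q,1))
for nm,lo,hi in [("blue",105,130),("red",0,4)]:
    P=cloud(p,hue(p,lo,hi),s);k=(abs(P[:,0]-550)<70)&(P[:,2]<135)
    k&=(abs(P[:,1]-66)<60) if nm=="blue" else (abs(P[:,1]+82)<50)
    P=P[k];print(nm,len(P))
    if len(P)<50: continue
    if nm=="blue": Q=P[(P[:,2]>20)];print(circ(Q),np.median(Q[:,2]),Q[:,:2].min(0),Q[:,:2].max(0),"rect",cv2.minEnclosingCircle(Q[:,:2].astype(np.float32)))
    else:
        Q=P[P[:,2]>105];print(len(Q),cv2.minAreaRect(Q[:,:2].astype(np.float32)),np.median(Q[:,2]),Q.mean(0))
P=cloud(p,hue(p,5,22),s);k=(abs(P[:,0]-385)<50)&(abs(P[:,1]+300)<50);P=P[k]
if len(P)>50:
    Q=P[P[:,2]>74];print("amber rim",len(Q),circ(Q),cv2.minEnclosingCircle(Q[:,:2].astype(np.float32)),Q[:,2].max())
E
python3 go.py; python3 disp.py w1
```

```text
t 2.6 pos [453.7   7.5 298. ] jaw deg 0.07 zax [ 0.    -0.001 -1.   ] q [-0.1  -0.29  1.74 -0.    1.69 -0.1 ] F [-0.7  0.9 -0.3] w 1.001
cup_center 0.98 [346.5 280. ] [ 385.  -271.9   70.4]
cup_center 0.7 [291.1 278.2] [442.6  36.1 398.9]
nest_floor 0.98 [127.4 388.5] [552.1  70.   13.7]
chute_end 0.72 [129.9 430.3] [589.2  68.1  86. ]
paddle 0.98 [251.6 398. ] [ 5.002e+02 -1.000e-01  2.979e+02]
gauge 0.64 [278.2 391.3] [471.5  38.1 396. ]
blue 868
[549.10599146  68.08707687  37.12172132] 25.117305424126243 [509.25661529  28.31311455] [590.22012599 108.29495671] rect ((549.7513427734375, 67.9771499633789), 40.85369110107422)
red 575
575 ((544.043212890625, -81.05551147460938), (40.02500534057617, 32.24107360839844), 88.1922607421875) 116.3963366314259 [539.85190076 -80.27190318 116.11874622]
amber rim 125 [ 383.44622642 -298.52117412   27.29568317] ((382.66949462890625, -285.003173828125), 23.891132354736328) 81.10196196604338
```

View pics/w1.png

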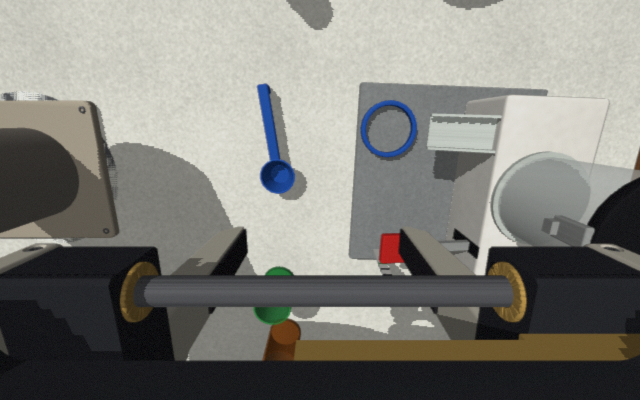

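The wrist picture shows the blue ring at pixel (127, 388), giving (549.4, 68.1). The paddle at (250, 390) is partly hidden. The amber cup at (340, 285) is half hidden, so I'll move next to it.

Emit:
carry_out(
  targets=[
    [[-0.06,-0.01,0],0,1],
    [[-0.12,-0.02,0],0,1],
    [[-0.18,-0.035,0.01],0,1],
    [[-0.24,-0.05,0.02],0,1],
    [[-0.3,-0.065,0.03],0,1],
  ],
)

```text
t: 3.4
tool_pos: [402.8, -230.8, 273.9]
ee_rot: [2.213, 2.229, 0.0]
ft_force: [1.5, -0.0, -0.6]
grip_width: 0.997
```

Emit:
carry_out(
  targets=[
    [[-0.06,-0.01,0.01],0,1],
    [[-0.1,-0.02,0.02],0,1],
    [[-0.135,-0.022,0.03],0,1],
    [[-0.135,-0.022,0.03],0,1],
    [[-0.135,-0.022,0.03],0,1],
  ],
)

```text
t: 3.9
tool_pos: [386.2, -337.4, 249.6]
ee_rot: [-2.215, -2.226, -0.001]
ft_force: [0.3, 1.2, 0.1]
grip_width: 0.999
```

```bash
python3 go.py; python3 disp.py w2
```

```text
t 3.9 pos [ 386.2 -337.4  249.6] jaw deg 0.3 zax [-0.001  0.001 -1.   ] q [-0.82 -0.12  1.68  0.    1.58 -0.82] F [0.3 1.2 0.1] w 0.999
cup_center 0.86 [ 56.5 316.2] [ 376.5 -184.6    3.5]
cup_center 0.85 [222.4 322.2] [ 385.3 -411.6    3.7]
cup_center 0.74 [148.3 319.1] [ 380.5 -302.3    3.6]
blue 0
red 0
amber rim 7831 [400.77371768 -63.21769445 252.80945623] ((386.13824462890625, -309.9617614746094), 49.27171325683594) 367.5199680208099
```

View pics/w2.png

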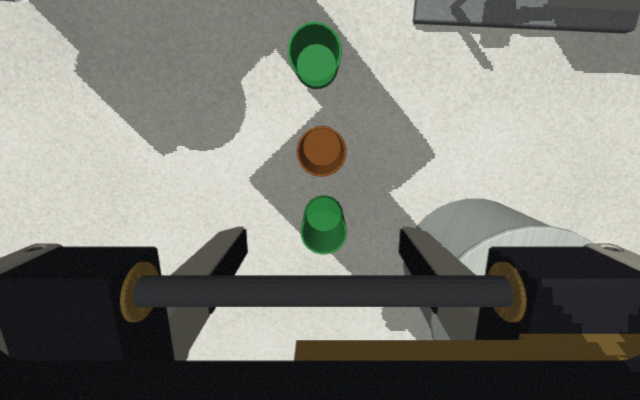

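Amber cup (row 150, col 322) between green look-alikes (56, 316) and (222, 324). Only the middle one matches the description, since it is amber; I'll confirm with an enlarged crop and fit its rim.

```bash
python3 - <<'E'
from h import *
s=status.get_state();p=viewer.snapshot("wrist")
cv2.imwrite("pics/w2c.png",cv2.resize(p["color"][20:260,230:430],None,fx=2.5,fy=2.5,interpolation=2))
h=cv2.cvtColor(p["color"],cv2.COLOR_BGR2HSV)
m=hue(p,5,22);m[:110]=0;m[190:]=0;m[:,:280]=0;m[:,370:]=0
P=cloud(p,m,s);print(len(P),np.histogram(P[:,2],bins=range(-10,110,10))[0])
Q=P[(P[:,2]>76)];print(len(Q),circ(Q),cv2.minEnclosingCircle(Q[:,:2].astype(np.float32)),np.median(Q[:,2]))
F=P[(abs(P[:,2]-3.5)<3)];print("floor",len(F),circ(F),cv2.minEnclosingCircle(F[:,:2].astype(np.float32)))
g=hue(p,45,80);
P=cloud(p,g,s);P=P[(P[:,2]>74)&(P[:,2]<90)]
for k in (P[:,1]>-300,P[:,1]<-300): print("green",circ(P[k]),cv2.minEnclosingCircle(P[k][:,:2].astype(np.float32)))
E
```

```text
1933 [   0 1091   57   59   65   78   74   88  342   79    0]
371 [ 383.57517502 -299.55528166   26.95731826] ((383.5137939453125, -299.59356689453125), 28.50448226928711) 79.39576894629147
floor 1066 [ 383.27013224 -300.21901477   18.10000026] ((383.2292175292969, -299.7469787597656), 25.86916732788086)
green [ 376.22159322 -195.59358739   26.89576602] ((375.9652404785156, -195.10165405273438), 28.86020851135254)
green [ 386.71423031 -397.43052071   26.97726578] ((386.5423278808594, -397.71478271484375), 28.602243423461914)
```

View pics/w2c.png

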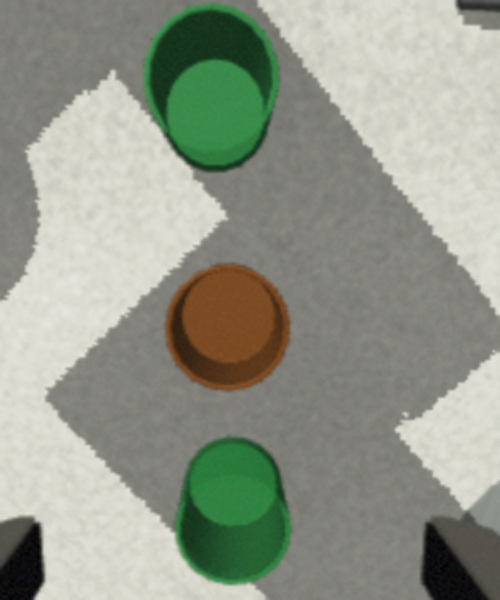

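The crop confirms it: amber cup, centre (383.4, -299.7), rim at 79–80 mm.

```bash
python3 go.py 383.4 -299.7 120 0; python3 go.py 383.4 -299.7 36 0
```

```text
t 4.25 pos [ 386.4 -337.4  250.4] jaw deg 0.37 zax [ 0.001 -0.001 -1.   ] q [-0.82 -0.12  1.68  0.    1.58 -0.82] F [ 0.8 -0.1  0.8] w 1.003
shift units [ 0.0473 -0.0036  0.163 ] dist 135.8
spin units 0.0082986714473893 (turn world -0.37344021513251846 )
t 4.25 pos [ 386.4 -337.4  250.4] jaw deg 0.37 zax [ 0.001 -0.001 -1.   ] q [-0.82 -0.12  1.68  0.    1.58 -0.82] F [ 0.8 -0.1  0.8] w 1.003
shift units [ 0.0473 -0.0036  0.268 ] dist 217.7
spin units 0.0082986714473893 (turn world -0.37344021513251846 )
```

Emit:
carry_out(
  targets=[
    [[0.0473,-0.0036,0.05],0.008,1],
    [[0.0473,-0.0036,0.1],0.008,1],
    [[0.0473,-0.0036,0.14],0.008,1],
    [[0.0473,-0.0036,0.163],0.008,1],
    [[0.0473,-0.0036,0.163],0.008,1],
  ],
  force=6,
)

```text
t: 4.75
tool_pos: [381.3, -298.1, 116.5]
ee_rot: [-2.218, -2.217, 0.0]
ft_force: [0.2, 0.6, -0.1]
grip_width: 1.001
```

```bash
python3 go.py 383.4 -299.7 36 0
```

```text
t 4.75 pos [ 381.3 -298.1  116.5] jaw deg -0.02 zax [-0.004  0.004 -1.   ] q [-0.77 -0.11  1.92  0.    1.34 -0.77] F [ 0.2  0.6 -0.1] w 1.001
shift units [-0.0023  0.0031  0.1006] dist 80.5
spin units -0.0005436086184557906 (turn world 0.02446238783051058 )
```

Emit:
carry_out(
  targets=[
    [[0,0,0],0,1],
    [[0,0,0],0,1],
  ],
)

```text
t: 4.95
tool_pos: [383.9, -301.1, 121.5]
ee_rot: [2.22, 2.218, 0.0]
ft_force: [0.2, 0.1, -0.5]
grip_width: 0.998
```

```bash
python3 go.py 383.4 -299.7 36 0
```

```text
t 4.95 pos [ 383.9 -301.1  121.5] jaw deg -0.05 zax [ 0.002 -0.002 -1.   ] q [-0.77 -0.11  1.91  0.    1.34 -0.77] F [ 0.2  0.1 -0.5] w 0.998
shift units [ 0.002  -0.0008  0.1069] dist 85.5
spin units -0.0011945027411472766 (turn world 0.05375262335162745 )
```

Emit:
carry_out(
  targets=[
    [[0.0,0,0.03],0,1],
    [[0.0,0,0.065],0,1],
    [[0.0,0,0.09],0,1],
    [[0.0,0,0.105],0,1],
    [[0.0,0,0.105],0,1],
  ],
)

```text
t: 5.45
tool_pos: [382.5, -299.9, 35.0]
ee_rot: [-2.222, -2.219, -0.0]
ft_force: [0.3, 0.4, -0.4]
grip_width: 0.996
```

Emit:
carry_out(
  targets=[
    [[0,0,0],0,0.5],
    [[0,0,0],0,0.3],
    [[0,0,0],0,0.2],
    [[0,0,0],0,0.1],
    [[0,0,0],0,0.1],
  ],
  force=6,
)

```text
t: 5.95
tool_pos: [383.2, -300.5, 36.1]
ee_rot: [2.222, 2.22, 0.0]
ft_force: [-1.0, -0.1, 2.9]
grip_width: 0.635
```

```bash
python3 go.py 383.4 -299.7 36 0
```

```text
t 5.95 pos [ 383.2 -300.5   36.1] jaw deg -0.06 zax [ 0.001 -0.001 -1.   ] q [-0.77 -0.    1.98  0.    1.17 -0.77] F [-1.  -0.1  2.9] w 0.635
shift units [0.001  0.0003 0.0001] dist 0.9
spin units -0.001377743655427821 (turn world 0.06199846449425195 )
```

Emit:
carry_out(
  targets=[
    [[0,0,0],0,0],
    [[0,0,0],0,-0.3],
    [[0,0,0],0,-0.3],
    [[0,0,-0.02],0,-0.3],
    [[0,0,-0.04],0,-0.3],
  ],
  force=8,
)

```text
t: 6.45
tool_pos: [382.0, -299.5, 66.9]
ee_rot: [-2.221, -2.218, 0.0]
ft_force: [0.5, -0.2, -0.2]
grip_width: 0.632
```

Emit:
carry_out(
  targets=[
    [[0,0,-0.02],0,-0.3],
    [[0,0,-0.05],0,-0.3],
    [[0,0,-0.08],0,-0.3],
    [[0,0,-0.1],0,-0.3],
    [[0,0,-0.1],0,-0.3],
  ],
)

```text
t: 6.95
tool_pos: [384.0, -301.3, 149.8]
ee_rot: [2.22, 2.217, -0.0]
ft_force: [1.0, -0.4, -1.4]
grip_width: 0.631
```

```bash
python3 go.py 500 -20 180 -91.4; python3 disp.py w3
```

```text
t 6.95 pos [ 384.  -301.3  149.8] jaw deg -0.06 zax [ 0.003 -0.003 -1.   ] q [-0.77 -0.14  1.88 -0.    1.39 -0.77] F [ 1.  -0.4 -1.4] w 0.631
shift units [ 0.3517  0.1448 -0.0383] dist 305.8
spin units -1.9702553889311123 (turn world 88.66149250190006 )
cup_center 0.85 [ 78.2 315.3] [ 376.9 -189.4    3.7]
cup_center 0.64 [239.8 322.2] [ 383.6 -314.8  117.3]
blue 0
red 0
amber rim 17223 [ 385.74901762 -298.80946768   27.40712342] ((391.5833740234375, -287.2456359863281), 44.19328308105469) 267.7698236206344
```

View pics/w3.png

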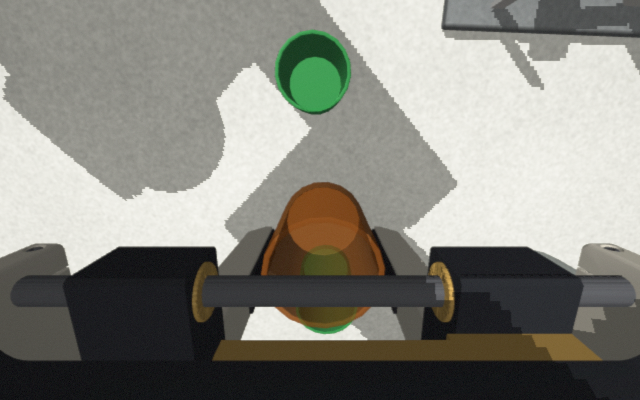

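Emit:
carry_out(
  targets=[
    [[0.02,0.0,-0.04],-0.18,-0.3],
    [[0.07,0.01,-0.06],-0.36,-0.3],
    [[0.12,0.03,-0.065],-0.54,-0.3],
    [[0.17,0.05,-0.065],-0.72,-0.3],
    [[0.22,0.08,-0.065],-0.9,-0.3],
  ],
)

```text
t: 7.75
tool_pos: [446.9, -122.9, 199.2]
ee_rot: [-1.31, -2.855, 0.0]
ft_force: [1.1, -0.8, -0.3]
grip_width: 0.636
```

```bash
python3 go.py 520 30 200 88.6
```

```text
t 7.75 pos [ 446.9 -122.9  199.2] jaw deg 40.71 zax [-0. -0. -1.] q [-0.38 -0.24  1.88 -0.    1.5  -1.09] F [ 1.1 -0.8 -0.3] w 0.636
shift units [ 0.0852  0.194  -0.0011] dist 169.5
spin units -1.0641437832830156 (turn world 47.8864702477357 )
```

Emit:
carry_out(
  targets=[
    [[0.02,0.04,0],-0.18,-0.3],
    [[0.04,0.09,0],-0.36,-0.3],
    [[0.06,0.135,0],-0.54,-0.3],
    [[0.075,0.17,0],-0.72,-0.3],
    [[0.085,0.194,0],-0.9,-0.3],
  ],
)

```text
t: 8.25
tool_pos: [521.2, 30.3, 198.4]
ee_rot: [-0.236, -3.131, -0.0]
ft_force: [0.0, -0.3, -0.2]
grip_width: 0.634
```

Emit:
carry_out(
  targets=[
    [[0,0,0],-0.16,-0.3],
    [[0,0,0],-0.16,-0.3],
    [[0,0,0],-0.16,-0.3],
  ],
)

```text
t: 8.55
tool_pos: [520.6, 28.0, 198.7]
ee_rot: [-0.057, -3.14, 0.0]
ft_force: [0.4, 0.2, -0.6]
grip_width: 0.634
```

```bash
python3 go.py 549.4 68.1 190 88.6; python3 disp.py w4
```

```text
t 8.55 pos [520.6  28.  198.7] jaw deg 87.92 zax [-0.001 -0.    -1.   ] q [-0.04 -0.07  1.73 -0.    1.48 -1.58] F [ 0.4  0.2 -0.6] w 0.634
shift units [-0.0342  0.0514  0.0108] dist 50.1
spin units -0.015114821934011818 (turn world 0.6801669870305318 )
cup_center 0.9 [240.7 318.2] [534.1  23.9 166.1]
cup_center 0.62 [ 56.8 101.2] [ 385.8 -167.9   77.4]
nest_floor 0.77 [204.  357.9] [502.4  51.  183.7]
paddle 0.95 [235.6 203.5] [546.4 -82.  115.7]
blue 625
[548.61367092  67.45460949  36.70398641] 25.150717831877103 [509.35299343  41.12726378] [579.89274572 107.21298701] rect ((546.7008666992188, 70.68698120117188), 40.15705490112305)
red 1505
1499 ((546.9689331054688, -81.39358520507812), (39.23843002319336, 38.244869232177734), 87.64842987060547) 115.81367445631294 [542.52688389 -79.04829582 115.50059527]
```

View pics/w4.png

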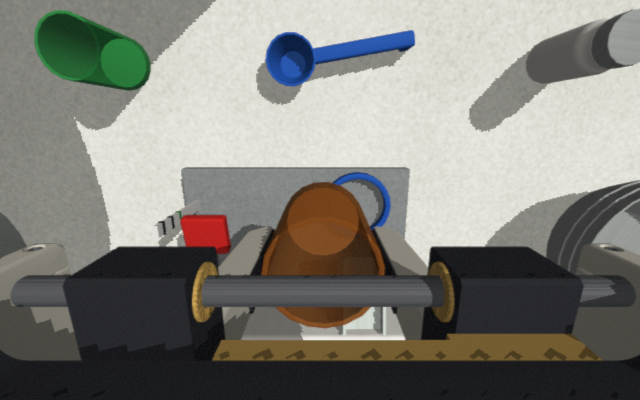

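```bash
cat > cup.py <<'E'
from h import *
s=status.get_state();p=viewer.snapshot("wrist")
m=hue(p,5,22);m[:,:262]=0;m[:,388:]=0;m[332:]=0;m[:170]=0
P=cloud(p,m,s)-np.array(s["tool_pos"])
P=P[np.hypot(P[:,0],P[:,1])<45]
print(len(P),np.histogram(P[:,2],bins=range(-60,80,10)))
for lo,hi in [(-45,-30),(-30,-10),(-10,10),(10,20),(30,38),(40,50)]:
    Q=P[(P[:,2]>lo)&(P[:,2]<hi)]
    if len(Q)>20: print(lo,len(Q),"free",circ(Q).round(2),"r29",circ(Q,29).round(2),Q.min(0).round(1),Q.max(0).round(1))
E
python3 cup.py
```

```text
9707 (array([   0,    0, 1682,  691,  804,  921,  755,  708,  701, 1316, 2117,
          0,    0]), array([-60, -50, -40, -30, -20, -10,   0,  10,  20,  30,  40,  50,  60,
        70]))
-45 1682 free [11.67 -0.87 12.37] r29 [-13.71  -0.35] [-29.8 -25.1 -34.6] [ 25.1  23.7 -30. ]
-30 1495 free [-2.71 -0.35 27.12] r29 [-4.22 -0.51] [-30.  -25.9 -30. ] [ 25.5  25.3 -10. ]
-10 1676 free [-2.77 -0.31 27.02] r29 [-3.96 -0.32] [-30.  -26.6 -10. ] [25.3 29.5 10. ]
10 708 free [-3.19 -0.28 26.69] r29 [-1.04 -0.48] [-30.  -27.1  10. ] [17.5 29.3 20. ]
30 971 free [-2.5  -0.22 27.22] r29 [-2.49  0.03] [-30.  -29.8  30. ] [25.9 29.4 38. ]
40 2117 free [-1.69 -0.33 27.06] r29 [-0.97 -0.35] [-30.  -28.4  40. ] [27.8 29.2 45.3]
```

```bash
python3 go.py 550.2 68.1 120 88.6
```

```text
t 8.9 pos [521.   27.8 199.6] jaw deg 88.06 zax [ 0. -0. -1.] q [-0.05 -0.07  1.73 -0.    1.48 -1.58] F [-0.6 -0.5  0.2] w 0.636
shift units [-0.0347  0.0516  0.0995] dist 93.9
spin units -0.011987265012893683 (turn world 0.5394269255802158 )
```

Emit:
carry_out(
  targets=[
    [[-0.018,0.026,0],-0.012,-0.3],
    [[-0.0347,0.0516,0],-0.012,-0.3],
    [[-0.0347,0.0516,0.03],-0.012,-0.3],
    [[-0.0347,0.0516,0.06],-0.012,-0.3],
    [[-0.0347,0.0516,0.07],-0.012,-0.3],
  ],
)

```text
t: 9.4
tool_pos: [548.5, 68.4, 140.7]
ee_rot: [-0.037, -3.137, 0.0]
ft_force: [0.0, 0.0, -1.1]
grip_width: 0.635
```

Emit:
carry_out(
  targets=[
    [[0,0,0],0,-0.3],
    [[0,0,0],0,-0.3],
    [[0,0,0],0,-0.3],
  ],
)

```text
t: 9.7
tool_pos: [551.2, 68.3, 145.3]
ee_rot: [0.037, 3.139, 0.0]
ft_force: [-1.3, 0.3, -0.8]
grip_width: 0.633
```

```bash
python3 go.py 550.2 68.1 66 88.6; python3 cup.py;python3 disp.py w5
```

```text
t 9.7 pos [551.2  68.3 145.3] jaw deg 88.65 zax [ 0.003  0.    -1.   ] q [ 0.03  0.05  1.7  -0.    1.38 -1.52] F [-1.3  0.3 -0.8] w 0.633
shift units [ 0.0014 -0.0003  0.0991] dist 79.3
spin units 0.001208546657238685 (turn world -0.05438459957574082 )
9706 (array([   0,    0, 1692,  676,  807,  918,  749,  714,  699, 1296, 2141,
          0,    0]), array([-60, -50, -40, -30, -20, -10,   0,  10,  20,  30,  40,  50,  60,
        70]))
-45 1692 free [-6.97 -0.37 23.14] r29 [-13.58  -0.75] [-29.6 -24.9 -34.6] [ 25.2  23.6 -30. ]
-30 1483 free [-2.66 -0.38 27.12] r29 [-4.18 -0.56] [-30.  -25.9 -30. ] [ 25.6  25.3 -10. ]
-10 1667 free [-2.78 -0.36 27.02] r29 [-3.95 -0.42] [-30.  -26.5 -10. ] [25.5 29.3 10. ]
10 714 free [-3.25 -0.31 26.69] r29 [-1.09 -0.38] [-29.9 -27.   10. ] [17.2 29.3 20. ]
30 990 free [-2.61 -0.27 27.23] r29 [-2.53  0.29] [-30.1 -29.9  30. ] [25.7 29.3 38. ]
40 2141 free [-1.82 -0.32 27.05] r29 [-1.15 -0.35] [-30.1 -28.7  40. ] [27.8 29.1 45.2]
cup_center 0.57 [239.  322.2] [563.6  67.4 112.6]
nest_floor 0.75 [188.3 322.4] [521.8  68.6 130.1]
paddle 0.83 [225.4 110.6] [548.5 -82.5 115.5]
gauge 0.67 [216.2  51.5] [ 542.5 -128.5  109.5]
blue 993
[549.95716683  67.73405601  37.29952161] 25.31236812565949 [509.32145317  27.08276653] [562.59996481 107.93957332] rect ((549.3659057617188, 67.57522583007812), 40.58474349975586)
red 3050
3038 ((546.7509765625, -81.20841217041016), (39.95995330810547, 37.93434524536133), 88.50788879394531) 115.34010275233219 [545.07727401 -78.80848887 115.04368632]
```

View pics/w5.png

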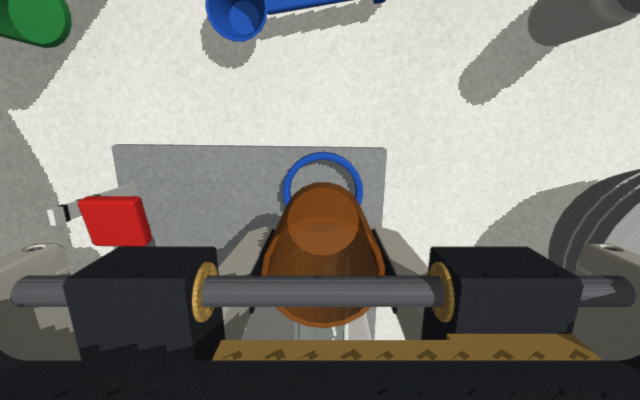

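Ring at (549.5, 67.7), and the cup should come down at about (549.0, 67.8). Lowering to just above the ring.

Emit:
carry_out(
  targets=[
    [[0,0,0.025],0,-0.3],
    [[0,0,0.05],0,-0.3],
    [[0,0,0.075],0,-0.3],
    [[0,0,0.09],0,-0.3],
    [[0,0,0.09],0,-0.3],
  ],
)

```text
t: 10.55
tool_pos: [548.5, 68.4, 69.5]
ee_rot: [-0.036, -3.138, 0.0]
ft_force: [-0.5, -0.0, -0.0]
grip_width: 0.634
```

Emit:
carry_out(
  targets=[
    [[0,0,0],0,-0.3],
    [[0,0,0],0,-0.3],
    [[0,0,0],0,-0.3],
  ],
)

```text
t: 10.85
tool_pos: [551.1, 68.5, 72.9]
ee_rot: [0.036, 3.139, 0.0]
ft_force: [0.0, 0.8, -0.3]
grip_width: 0.629
```

```bash
python3 go.py 550.2 68.1 51 88.6; python3 disp.py w6;python3 cup.py|tail -1
```

```text
t 10.85 pos [551.1  68.5  72.9] jaw deg 88.68 zax [ 0.002  0.    -1.   ] q [ 0.03  0.13  1.77  0.    1.25 -1.52] F [ 0.   0.8 -0.3] w 0.629
shift units [ 0.0012 -0.0005  0.0273] dist 21.9
spin units 0.0017688144502162433 (turn world -0.07959665025973095 )
cup_center 0.81 [241.7 321.4] [565.5  66.9  40.6]
blue 1687
[549.76720204  67.78456976  37.22620839] 25.265683546362062 [509.31572206  27.52411208] [562.56455613 107.95128799] rect ((549.7584228515625, 67.7784423828125), 40.58921432495117)
red 727
727 ((532.0440673828125, -72.78604888916016), (23.96659278869629, 8.248993873596191), 89.95218658447266) 115.00962712109188 [530.58855706 -69.57641906 114.68456286]
40 2127 free [-1.71 -0.34 27.06] r29 [-1.02 -0.37] [-30.  -28.6  40. ] [27.9 29.3 45.7]
```

View pics/w6.png

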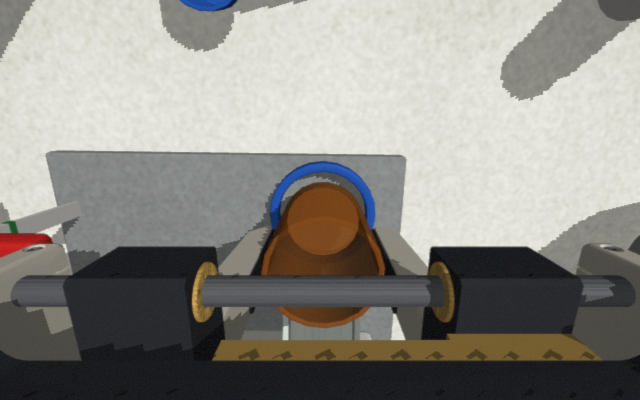

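Emit:
carry_out(
  targets=[
    [[0,0,0.005],0,-0.3],
    [[0,0,0.01],0,-0.3],
    [[0,0,0.014],0,-0.3],
    [[0,0,0.018],0,-0.3],
    [[0,0,0.021],0,-0.3],
  ],
)

```text
t: 11.7
tool_pos: [549.9, 68.5, 54.2]
ee_rot: [-0.036, -3.141, 0.0]
ft_force: [-0.6, -0.1, -1.6]
grip_width: 0.635
```

Emit:
carry_out(
  targets=[
    [[0,0,0],0,-0.3],
    [[0,0,0],0,-0.3],
    [[0,0,0],0,-0.3],
    [[0,0,0],0,-0.3],
  ],
)

```text
t: 12.1
tool_pos: [550.3, 68.5, 55.0]
ee_rot: [0.036, 3.141, -0.0]
ft_force: [-0.0, 0.1, -0.2]
grip_width: 0.633
```

Emit:
carry_out(
  targets=[
    [[0,0,0.001],0,-0.3],
    [[0,0,0.0015],0,-0.3],
    [[0,0,0.0025],0,-0.3],
    [[0,0,0.0025],0,-0.3],
  ],
)

```text
t: 12.5
tool_pos: [550.0, 68.5, 52.6]
ee_rot: [-0.036, -3.141, 0.0]
ft_force: [-0.3, -0.7, -1.0]
grip_width: 0.633
```

```bash
python3 go.py
```

```text
t 12.5 pos [550.   68.5  52.6] jaw deg 88.68 zax [-0. -0. -1.] q [ 0.03  0.15  1.78  0.    1.21 -1.52] F [-0.3 -0.7 -1. ] w 0.633
```

No contact yet; continuing down in fine steps.

Emit:
carry_out(
  targets=[
    [[0,0,0.0006],0,-0.3],
    [[0,0,0.0012],0,-0.3],
    [[0,0,0.0012],0,-0.3],
  ],
)

```text
t: 12.8
tool_pos: [550.1, 68.5, 51.7]
ee_rot: [-0.036, -3.141, 0.0]
ft_force: [0.1, 0.9, -0.6]
grip_width: 0.635
```

Emit:
carry_out(
  targets=[
    [[0,0,0.0006],0,-0.3],
    [[0,0,0.0012],0,-0.3],
    [[0,0,0.0012],0,-0.3],
  ],
)

```text
t: 13.1
tool_pos: [550.1, 68.5, 50.7]
ee_rot: [-0.036, -3.141, 0.0]
ft_force: [-0.4, -0.1, -0.3]
grip_width: 0.633
```

Emit:
carry_out(
  targets=[
    [[0,0,0.0006],0,-0.3],
    [[0,0,0.0012],0,-0.3],
    [[0,0,0.0012],0,-0.3],
  ],
)

```text
t: 13.4
tool_pos: [550.2, 68.5, 50.1]
ee_rot: [0.036, 3.141, -0.0]
ft_force: [-2.5, 0.6, 1.9]
grip_width: 0.635
```

```bash
python3 go.py; python3 go.py|head -1; python3 disp.py w7|grep blue -A1;python3 cup.py|sed -n 2,9p
```

```text
t 13.4 pos [550.2  68.5  50.1] jaw deg 88.68 zax [ 0. -0. -1.] q [ 0.03  0.16  1.78 -0.    1.21 -1.52] F [-2.5  0.6  1.9] w 0.635
t 13.4 pos [550.2  68.5  50.1] jaw deg 88.68 zax [ 0. -0. -1.] q [ 0.03  0.16  1.78 -0.    1.21 -1.52] F [-2.5  0.6  1.9] w 0.635
blue 1864
[548.80039639  67.74936367  36.50804255] 25.30839074251442 [509.35636876  27.43767792] [552.30348135 108.30948613] rect ((547.7838134765625, 67.87358093261719), 40.43926239013672)
          0,    0]), array([-60, -50, -40, -30, -20, -10,   0,  10,  20,  30,  40,  50,  60,
        70]))
-45 1707 free [-7.05 -0.16 23.14] r29 [-13.56  -0.96] [-30.1 -24.9 -35.6] [ 25.1  23.5 -30. ]
-30 1503 free [-2.77 -0.39 27.13] r29 [-4.27 -0.56] [-30.1 -25.9 -30. ] [ 25.3  33.4 -10. ]
-10 1685 free [-2.86 -0.37 27.  ] r29 [-4.05 -0.36] [-30.  -26.4 -10. ] [25.4 29.2 10. ]
10 716 free [-3.24 -0.33 26.69] r29 [-1.09 -0.46] [-30.  -27.1  10. ] [16.8 29.3 20. ]
30 964 free [-2.54 -0.27 27.23] r29 [-2.64 -0.  ] [-30.2 -30.1  30.1] [25.9 29.3 38. ]
40 2140 free [-1.73 -0.37 27.06] r29 [-1.01 -0.36] [-30.  -28.6  40. ] [27.8 29.1 45.2]
```

View pics/w7.png

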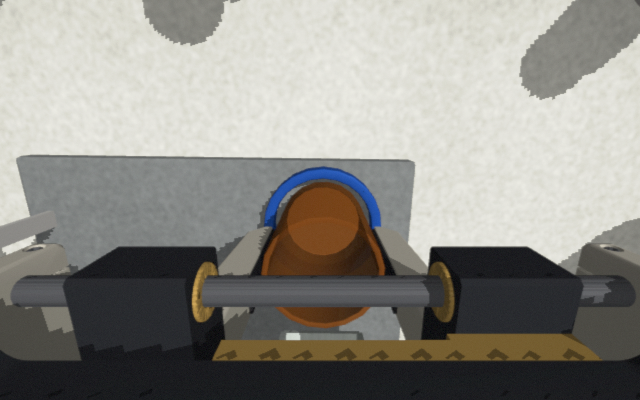

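Light contact (about 2 N) at TCP height 50, where the cup bottom should meet the nest floor. The cup is inside the ring, so I'm releasing it.

Emit:
carry_out(
  targets=[
    [[0,0,0],0,0.3],
    [[0,0,0],0,0.4],
    [[0,0,0],0,0.6],
    [[0,0,0],0,0.8],
    [[0,0,0],0,0.9],
  ],
)

```text
t: 14.25
tool_pos: [550.1, 68.5, 49.8]
ee_rot: [-0.036, -3.141, -0.0]
ft_force: [-0.0, 1.0, -1.0]
grip_width: 0.905
```

Emit:
carry_out(
  targets=[
    [[0,0,0],0,0.9],
    [[0,0,0],0,0.9],
  ],
)

```text
t: 14.45
tool_pos: [550.1, 68.5, 49.8]
ee_rot: [-0.036, -3.141, 0.0]
ft_force: [0.8, 0.3, 0.3]
grip_width: 0.945
```

Emit:
carry_out(
  targets=[
    [[0,0,-0.02],0,0.9],
    [[0,0,-0.05],0,0.9],
    [[0,0,-0.09],0,0.9],
    [[0,0,-0.13],0,0.9],
    [[0,0,-0.16],0,0.9],
  ],
)

```text
t: 14.95
tool_pos: [551.0, 68.5, 181.8]
ee_rot: [0.036, 3.138, 0.0]
ft_force: [0.6, -0.5, 0.1]
grip_width: 0.955
```

```bash
python3 go.py 546.6 -82 170 88.6; python3 disp.py w8
```

```text
t 14.95 pos [551.   68.5 181.8] jaw deg 88.68 zax [ 0.003  0.    -1.   ] q [ 0.03  0.03  1.67  0.    1.45 -1.52] F [ 0.6 -0.5  0.1] w 0.955
shift units [ 0.0012 -0.1882  0.0147] dist 151.0
spin units 0.0017291946575012514 (turn world -0.07781375958755632 )
cup_center 0.91 [12.6 39.2] [ 385.9 -167.9   68.7]
cup_center 0.8 [189.8 321.3] [557.   66.5  17.7]
chute_end 0.82 [235.6 322.9] [615.3  67.   14.4]
gauge 0.77 [203.8  87.5] [ 5.721e+02 -2.232e+02  4.000e-01]
gauge 0.37 [ 15.9 562.3] [400.6 270.1  75.7]
blue 776
[550.28813509  67.72481853  37.60441263] 25.309586230276864 [509.49809004  27.41513055] [565.01090587 108.47871585] rect ((549.9146728515625, 67.8194580078125), 40.73708724975586)
red 2208
2195 ((546.9833374023438, -81.17052459716797), (40.181758880615234, 38.24939727783203), 88.64608764648438) 115.38116641652579 [545.42398464 -79.37706279 115.12812536]
```

View pics/w8.png

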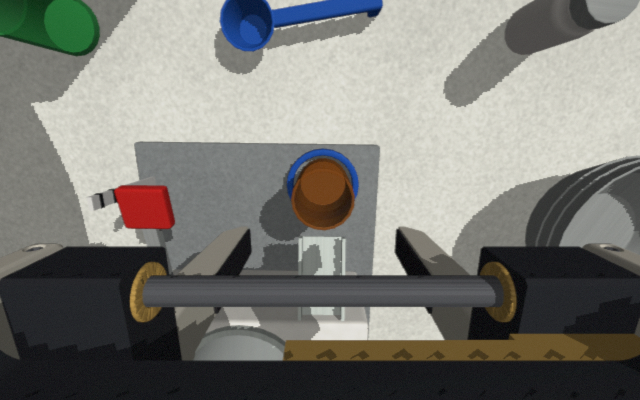

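The cup stands upright in the ring, at pixel (190, 322), and the gripper is clear of it. Now to the paddle with the fingers shut.

Emit:
carry_out(
  targets=[
    [[0.0,-0.04,0],0,0.2],
    [[0.0,-0.08,0],0,-0.4],
    [[0.004,-0.12,0],0,-1],
    [[0.004,-0.16,0],0,-1],
    [[0.004,-0.1875,0],0,-1],
  ],
  force=15,
)

```text
t: 15.75
tool_pos: [542.1, -83.1, 176.0]
ee_rot: [-0.038, -3.138, -0.0]
ft_force: [0.6, -0.2, 0.4]
grip_width: 0.568
```

Emit:
carry_out(
  targets=[
    [[0,0,0],0,-1],
    [[0,0,0],0,-1],
    [[0,0,0.02],0,-1],
    [[0,0,0.04],0,-1],
    [[0,0,0.04],0,-1],
  ],
)

```text
t: 16.25
tool_pos: [541.0, -79.9, 141.5]
ee_rot: [-0.034, -3.135, -0.002]
ft_force: [-0.4, 0.3, 0.2]
grip_width: 0.136
```

Emit:
carry_out(
  targets=[
    [[0,0,0],0,-1],
    [[0,0,0],0,-1],
  ],
)

```text
t: 16.45
tool_pos: [543.7, -81.1, 146.1]
ee_rot: [0.035, 3.141, -0.0]
ft_force: [0.3, 0.1, 0.9]
grip_width: 0.009
```

```bash
python3 go.py 546.7 -81.8 118 88.6; python3 disp.py w9
```

```text
t 16.45 pos [543.7 -81.1 146.1] jaw deg 88.71 zax [ 0. -0. -1.] q [-0.24  0.04  1.72  0.    1.38 -1.79] F [0.3 0.1 0.9] w 0.009
shift units [-0.0038 -0.0008  0.0351] dist 28.2
spin units 0.002474153394802493 (turn world -0.11133690276611219 )
cup_center 0.84 [203.7 482.6] [537.8  43.3  93.2]
cup_center 0.81 [  0.5 181.7] [ 361.2 -208.1    3.9]
chute_end 0.59 [258.2 497.1] [588.5  65.6  85.4]
paddle 0.85 [230.4 322.1] [548.1 -81.9 117. ]
gauge 0.68 [221.8 258.6] [ 543.1 -128.4  109.5]
gauge 0.68 [199.8 484.5] [534.7  44.5  93.1]
blue 1266
[549.43041979  66.23731921  37.27403261] 25.246932567101354 [509.23586447  26.17793365] [590.6722183  101.45338294] rect ((549.793701171875, 67.05358123779297), 40.90414047241211)
red 1561
1556 ((546.8275146484375, -81.99386596679688), (39.332801818847656, 37.977264404296875), 88.11614990234375) 117.00529273179482 [536.97802178 -81.91178355 116.59094116]
```

View pics/w9.png

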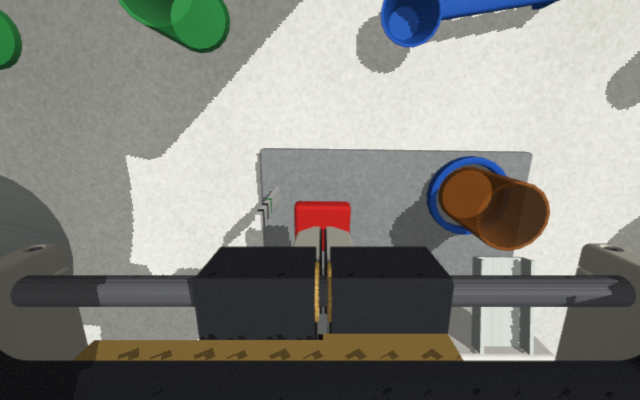

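Fingers are shut above the paddle at pixel (215, 322); the gauge is clear to the left. The cup stands in the ring. Lowering.

Emit:
carry_out(
  targets=[
    [[-0.004,-0.001,0.01],0,-1],
    [[-0.004,-0.001,0.02],0,-1],
    [[-0.004,-0.001,0.03],0,-1],
    [[-0.004,-0.001,0.03],0,-1],
    [[-0.004,-0.001,0.03],0,-1],
  ],
)

```text
t: 17.25
tool_pos: [546.2, -82.2, 121.2]
ee_rot: [-0.036, -3.14, -0.0]
ft_force: [-0.1, -1.2, -0.3]
grip_width: 0.003
```

Emit:
carry_out(
  targets=[
    [[0,0,0.004],0,-1],
    [[0,0,0.008],0,-1],
    [[0,0,0.012],0,-1],
    [[0,0,0.012],0,-1],
    [[0,0,0.012],0,-1],
  ],
)

```text
t: 17.75
tool_pos: [546.7, -82.4, 112.6]
ee_rot: [0.036, 3.141, -0.0]
ft_force: [-2.6, -0.5, 5.3]
grip_width: 0.01
```

```bash
python3 go.py 546.7 -81.8 90 88.6
```

```text
t 17.75 pos [546.7 -82.4 112.6] jaw deg 88.68 zax [ 0. -0. -1.] q [-0.24  0.08  1.74 -0.    1.32 -1.79] F [-2.6 -0.5  5.3] w 0.01
shift units [0.     0.0007 0.0282] dist 22.6
spin units 0.00172506348393079 (turn world -0.07762785677688555 )
```

Emit:
carry_out(
  targets=[
    [[0,0,0.005],0,-1],
    [[0,0,0.01],0,-1],
    [[0,0,0.015],0,-1],
    [[0,0,0.02],0,-1],
    [[0,0,0.025],0,-1],
  ],
)

```text
t: 18.25
tool_pos: [546.1, -82.3, 91.9]
ee_rot: [-0.036, -3.14, 0.0]
ft_force: [-4.4, -0.5, 6.0]
grip_width: 0.004
```

Emit:
carry_out(
  targets=[
    [[0,0,0.004],0,-1],
    [[0,0,0.008],0,-1],
    [[0,0,0.012],0,-1],
    [[0,0,0.016],0,-1],
    [[0,0,0.016],0,-1],
  ],
)

```text
t: 18.75
tool_pos: [546.6, -82.3, 79.3]
ee_rot: [-0.036, -3.141, -0.0]
ft_force: [-4.7, -0.8, 8.2]
grip_width: 0.01
```

```bash
python3 go.py 546.7 -81.8 67 88.6;python3 disp.py wa
```

```text
t 18.75 pos [546.6 -82.3  79.3] jaw deg 88.68 zax [-0.  0. -1.] q [-0.24  0.12  1.77 -0.    1.26 -1.79] F [-4.7 -0.8  8.2] w 0.01
shift units [-0.0001  0.0007  0.0153] dist 12.3
spin units 0.0016899782272680062 (turn world -0.07604902022706028 )
cup_center 0.85 [223.5 537.9] [536.4  42.7  84.8]
chute_end 0.68 [299.9 565.4] [521.1 -21.5 181. ]
paddle 0.84 [238.  323.4] [539.1 -82.1  93.3]
blue 2250
[549.42396719  66.00812674  37.23729357] 25.169716565714737 [509.30193337  26.32256017] [590.13482945 100.80132484] rect ((549.6278686523438, 66.98168182373047), 41.057533264160156)
red 1701
21 ((539.83544921875, -82.35273742675781), (0.9513595104217529, 3.319080114364624), 89.45047760009766) 115.24397777068066 [539.25609633 -82.49235254 114.8594123 ]
```

View pics/wa.png

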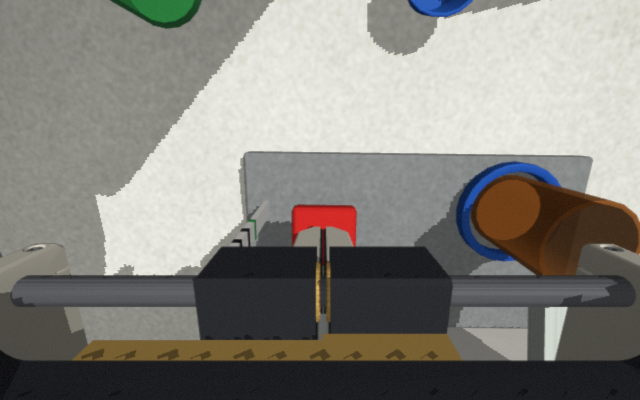

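```bash
cat > pad.py <<'E'
from h import *
s=status.get_state();p=viewer.snapshot("wrist")
P=cloud(p,hue(p,0,4),s);P=P[(abs(P[:,0]-540)<30)&(abs(P[:,1]+82)<25)&(P[:,2]<116)&(P[:,2]>40)]
# top face: robust plane z=a+b(x-547)
top=P
for i in range(6):
    b,a=np.polyfit(top[:,0]-546.7,top[:,2],1);res=P[:,2]-(a+b*(P[:,0]-546.7));top=P[abs(res)<(6 if i<2 else 2)]
print("tcp",np.round(s["tool_pos"],1),"F",np.round(s["ft_force"],1),"n",len(P),len(top),"top z at x547",round(a,1),"slope",round(b,3),"x",top[:,0].min().round(1),top[:,0].max().round(1))
h,e=np.histogram(P[:,0],bins=np.arange(515,560,5))
for i in range(len(h)):
    k=(P[:,0]>=e[i])&(P[:,0]<e[i+1])
    if k.sum()>5: print(e[i],k.sum(),np.percentile(P[k,2],[5,50,95]).round(1))
E
python3 pad.py
```

```text
tcp [546.6 -82.3  79.6] F [-5.   0.3  8.3] n 1696 1516 top z at x547 78.4 slope 0.108 x 525.6 550.9
525 544 [70.1 75.9 77.6]
530 514 [76.1 77.2 78.2]
535 470 [76.2 77.6 88.6]
540 112 [76.1 77.7 79. ]
545 50 [75.1 77.7 78.7]
550 6 [74.7 76.6 78.1]
```

Emit:
carry_out(
  targets=[
    [[0,0,0.003],0,-1],
    [[0,0,0.006],0,-1],
    [[0,0,0.009],0,-1],
    [[0,0,0.01],0,-1],
    [[0,0,0.01],0,-1],
  ],
)

```text
t: 19.6
tool_pos: [547.1, -82.3, 71.5]
ee_rot: [0.036, 3.141, -0.0]
ft_force: [-3.0, -0.3, 5.8]
grip_width: 0.004
```

Emit:
carry_out(
  targets=[
    [[0,0,0.0012],0,-1],
    [[0,0,0.0024],0,-1],
    [[0,0,0.0024],0,-1],
  ],
)

```text
t: 19.9
tool_pos: [547.3, -82.3, 69.8]
ee_rot: [0.036, 3.14, -0.0]
ft_force: [-1.8, -0.2, 5.2]
grip_width: 0.003
```

Emit:
carry_out(
  targets=[
    [[0,0,0.0012],0,-1],
    [[0,0,0.0024],0,-1],
    [[0,0,0.0024],0,-1],
  ],
)

```text
t: 20.2
tool_pos: [547.5, -82.4, 68.1]
ee_rot: [0.036, 3.14, -0.0]
ft_force: [-2.6, 0.4, 7.1]
grip_width: 0.007
```

```bash
python3 go.py 546.7 -81.8 66.5 88.6;python3 pad.py
```

```text
t 20.2 pos [547.5 -82.4  68.1] jaw deg 88.68 zax [ 0.002 -0.    -1.   ] q [-0.24  0.13  1.77  0.    1.24 -1.79] F [-2.6  0.4  7.1] w 0.007
shift units [0.001  0.0007 0.002 ] dist 1.9
spin units 0.0018152775076354525 (turn world -0.08168748784359536 )
tcp [547.5 -82.4  68.1] F [-2.6  0.4  7.1] n 1637 1465 top z at x547 65.9 slope 0.182 x 527.1 552.1
525 317 [58.5 61.8 63.6]
530 528 [62.3 63.6 64.8]
535 540 [63.1 64.5 79.9]
540 173 [63.  64.8 66.3]
545 68 [63.5 65.2 66.8]
550 11 [63.2 65.3 66.6]
```

Emit:
carry_out(
  targets=[
    [[0,0,0],0,-1],
    [[0,0,0],0,-1],
    [[0,0,0],0,-1],
  ],
)

```text
t: 20.55
tool_pos: [547.5, -82.3, 68.2]
ee_rot: [0.036, 3.14, -0.0]
ft_force: [-2.1, -0.4, 7.2]
grip_width: 0.004
```

Emit:
carry_out(
  targets=[
    [[0,0,0.0012],0,-1],
    [[0,0,0.0012],0,-1],
    [[0,0,0.0012],0,-1],
    [[0,0,0.0012],0,-1],
  ],
)

```text
t: 20.95
tool_pos: [547.5, -82.4, 67.3]
ee_rot: [0.036, 3.14, -0.0]
ft_force: [-2.1, -0.3, 8.2]
grip_width: 0.007
```

```bash
python3 pad.py; python3 go.py
```

```text
tcp [547.5 -82.4  67.3] F [-2.1 -0.3  8.2] n 1633 1460 top z at x547 65.2 slope 0.196 x 527.4 551.9
525 295 [57.2 60.7 62.4]
530 527 [61.1 62.6 63.8]
535 553 [62.1 63.6 74.9]
540 179 [62.6 64.1 87.5]
545 68 [62.  64.6 65.8]
550 11 [62.4 64.9 65.9]
t 21.0 pos [547.6 -82.4  67.4] jaw deg 88.68 zax [ 0.002 -0.    -1.   ] q [-0.24  0.13  1.77  0.    1.24 -1.79] F [-1.9  1.1  7.3] w 0.009
```

Emit:
carry_out(
  targets=[
    [[0,0,0.0012],0,-1],
    [[0,0,0.0012],0,-1],
    [[0,0,0.0012],0,-1],
    [[0,0,0.0012],0,-1],
  ],
)

```text
t: 21.4
tool_pos: [547.7, -82.4, 66.5]
ee_rot: [0.036, 3.139, -0.0]
ft_force: [-2.2, 1.2, 8.3]
grip_width: 0.004
```

```bash
for i in 1 2 3; do python3 pad.py|head -1;done; python3 go.py
```

```text
tcp [547.7 -82.4  66.5] F [-2.2  1.2  8.3] n 1630 1453 top z at x547 64.1 slope 0.188 x 527.5 551.7
tcp [547.7 -82.4  66.5] F [-1.6 -0.5  7.8] n 1642 1473 top z at x547 64.2 slope 0.2 x 527.5 552.1
tcp [547.7 -82.4  66.5] F [-2.4  1.4  7.5] n 1640 1463 top z at x547 64.3 slope 0.2 x 527.3 551.9
t 21.55 pos [547.7 -82.4  66.5] jaw deg 88.68 zax [ 0.002 -0.    -1.   ] q [-0.24  0.13  1.77  0.    1.23 -1.79] F [-2.4  0.5  8.3] w 0.006
```

```bash
python3 - <<'E'
from h import *
for n in ["wrist","scene"]:
    s=status.get_state();p=viewer.snapshot(n)
    if n=="wrist": cv2.imwrite("pics/wb.png",cv2.resize(p["color"][140:340,200:360],None,fx=3.5,fy=3.5,interpolation=2))
    else: cv2.imwrite("pics/sb.png",cv2.resize(p["color"][150:270,230:400],None,fx=4.5,fy=4.5,interpolation=2))
    for v in (20,60):
        m=hue(p,45,90,60,v);P=cloud(p,m,s if n=="wrist" else None);P=P[(abs(P[:,0]-545)<25)&(abs(P[:,1]+129)<20)]
        if len(P): print(n,"green mark",len(P),np.percentile(P,[5,50,95],axis=0).round(1))
    P=cloud(p,hue(p,0,4),s if n=="wrist" else None);P=P[(abs(P[:,0]-545)<30)&(abs(P[:,1]+82)<30)]
    print(n,"red",len(P),np.percentile(P,[5,50,95],axis=0).round(1) if len(P) else "")
    for o in models.place_of(p,"paddle")[:1]: print(o["conf"],np.round(w(p,*o["location"],st=s),1))
E
```

```text
wrist green mark 66 [[ 536.6 -130.    63.3]
 [ 539.3 -127.2   65.7]
 [ 548.6 -126.8   67.6]]
wrist green mark 65 [[ 536.6 -130.    63.3]
 [ 539.3 -127.2   65.6]
 [ 548.6 -126.8   67.4]]
wrist red 1648 [[ 528.6 -100.1   58.7]
 [ 535.2  -81.9   62.1]
 [ 545.   -63.7   64.6]]
0.61 [540.  -81.7  80.7]
scene green mark 7 [[ 540.2 -143.7   63.5]
 [ 544.6 -130.2   66.4]
 [ 550.9 -127.9  347.7]]
scene green mark 3 [[ 542.3 -131.9   64.9]
 [ 543.9 -128.7   67.9]
 [ 550.  -127.7   69.1]]
scene red 39 [[ 546.7 -103.4   58.5]
 [ 560.9  -95.8   64.1]
 [ 567.5  -68.4   68.1]]
0.61 [ 577.3 -169.2  158.7]
```

View pics/wb.png

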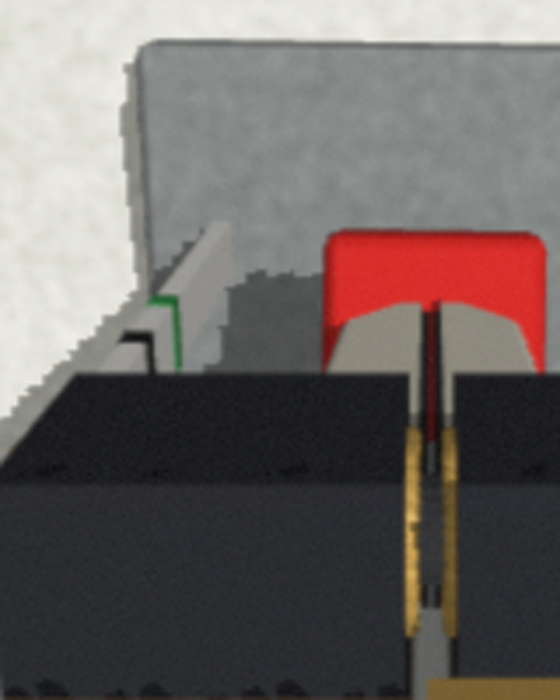

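View pics/sb.png

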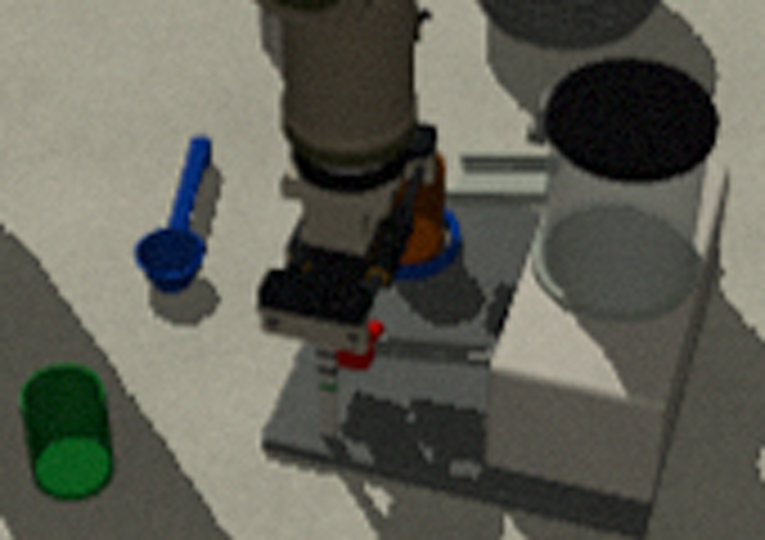

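The paddle top reads 64.2 at its centre and the green mark 65.6, so the lever is at or just past the third click. I'll go one millimetre more, so it's clearly past the click's hump, and check the force.

Emit:
carry_out(
  targets=[
    [[0,0,0.0012],0,-1],
    [[0,0,0.0012],0,-1],
    [[0,0,0.0012],0,-1],
    [[0,0,0.0012],0,-1],
  ],
)

```text
t: 22.15
tool_pos: [547.8, -82.4, 65.7]
ee_rot: [0.036, 3.139, -0.0]
ft_force: [-3.4, 0.6, 8.6]
grip_width: 0.008
```

```bash
for i in 1 2 3; do python3 pad.py|head -1;done; python3 go.py; python3 - <<'E'
from h import *
p=viewer.snapshot("top");cv2.imwrite("pics/t_end.png",cv2.resize(p["color"][140:290,190:460],None,fx=2.9,fy=2.9,interpolation=2))
E
```

```text
tcp [547.8 -82.4  65.7] F [-3.4  0.6  8.6] n 1635 1463 top z at x547 63.2 slope 0.191 x 527.6 552.2
tcp [547.8 -82.4  65.7] F [-2.5  0.5  8.9] n 1629 1462 top z at x547 63.3 slope 0.198 x 527.6 552.1
tcp [547.8 -82.4  65.7] F [-2.1  0.4  8.9] n 1631 1455 top z at x547 63.2 slope 0.194 x 527.4 552.4
t 22.3 pos [547.8 -82.4  65.7] jaw deg 88.68 zax [ 0.002 -0.    -1.   ] q [-0.24  0.13  1.78  0.    1.23 -1.79] F [-2.7  0.2  7.6] w 0.005
```

View pics/t_end.png

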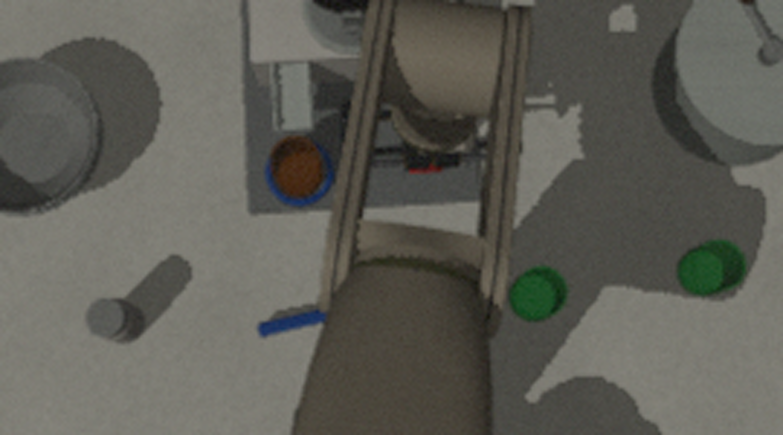

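```bash
python3 - <<'E'
from h import *
print(order.close_job()); s=status.get_state();print(s["t"],s["tool_pos"],s["ft_force"])
E
```

```text
the job is handed in; nothing more can be done
None
the job is handed in; nothing more can be done
```

The amber cup is standing upright in the blue ring, and I handed the job in at about 22 s with the lever held at about the third click.

- **Cup:** I picked it from between its two green look-alikes with an 8 N grip. It touched the ring floor with about 2 N, and I let it go there. Later pictures show it upright in the ring.
- **Lever:** The shut fingers hold the paddle down with about 8–9 N. The paddle's top reads 63–64 mm in the wrist camera, against 65.6 mm for the green mark. That puts the lever at about 0.37–0.38 rad, just past the third click at 0.36 and well short of the bottom stop at 0.46.
- **Check that disagreed:** The force did not show a clear drop after the third click; it rose gently, from about 5 N to about 8.5 N, over the last 4 mm. I put this down to friction and relied on the measured heights instead.
- **Other items:** In the last top view the bowls, the shaker and the green cups are where they were, as is what shows of the scoop and the popper.

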